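# Call for stock and point out the empty bin

### The job

One of the four red picking bins on the riser has run empty. Press the green button on the call box right down and let it come up again, to call the stock runner; then show which bin needs filling by pointing at the empty one: with the fingertips a few centimetres above the middle of its open top, stay there for two seconds, and finish still pointing at it. Do not touch the bins, the goods in them or the other loose things on the bench.

Things in the scene. Friction and masses are not known exactly. Their poses are not given: they have to be found in the camera images.
- empty_mouth (a point): Centre of the open top of the empty picking bin (the only bin with nothing inside; its bare red floor shows). The point lies level with the bin's highest rim, 75 mm over its underside, midway along its 165 mm length and its 104 mm width; nothing is there but air.
- bin_empty: Red plastic open-fronted picking bin, 165 long (x) by 104 wide (y) by 75 high, walls 3 mm; back and rear part of the sides full height, the sides rake down to a 34 mm front lip at the low -x end (white blank card on it). Loose, on the riser, which of the four places it has varies. Origin at the centre of its underside. This is the one that has run empty.
- bin_white: Red plastic open-fronted picking bin, 165 long (x) by 104 wide (y) by 75 high, walls 3 mm; back and rear part of the sides full height, the sides rake down to a 34 mm front lip at the low -x end (white blank card on it). Loose, on the riser, which of the four places it has varies. Origin at the centre of its underside. Holds two white cartons.
- bin_brown: Red plastic open-fronted picking bin, 165 long (x) by 104 wide (y) by 75 high, walls 3 mm; back and rear part of the sides full height, the sides rake down to a 34 mm front lip at the low -x end (white blank card on it). Loose, on the riser, which of the four places it has varies. Origin at the centre of its underside. Holds two brown cartons.
- bin_last: Red plastic open-fronted picking bin, 165 long (x) by 104 wide (y) by 75 high, walls 3 mm; back and rear part of the sides full height, the sides rake down to a 34 mm front lip at the low -x end (white blank card on it). Loose, on the riser, which of the four places it has varies. Origin at the centre of its underside. Holds one last small yellow carton: low, but not empty.
- riser: Fixed grey-green steel riser shelf, 200 deep (x) by 500 wide (y), deck top 90 mm over the bench, on four angle feet. The four bins stand on it side by side along its y, 120 mm apart. Origin at the centre of its underside. 
- call_top (a point): Centre of the top face of the green round push button, 36 mm across, that stands up in the middle of the call box's upper side; about 70 mm over the bench at rest. It is pressed straight down and springs back.
- call (a joint): How far the green button is pressed down, m: 0 up, 0.006 fully down. Spring-loaded; fully down takes about 5 N.
- callbox: Call box screwed to the bench: grey enclosure 82 by 82 by 50 high with a yellow cover, on a steel foot plate 110 (x) by 85 (y); black button collar and green button on top. Fixed. Origin at the centre of its underside. 
- white1: White carton 62 (x) by 82 (y) by 55 high in its bin. Origin at the centre of its underside. 
- white2: Second white carton, same size, behind the first. Origin at the centre of its underside. 
- brown1: Brown carton 90 (x) by 40 (y) by 50 high in its bin. Origin at the centre of its underside. 
- brown2: Second brown carton, same size, beside the first. Origin at the centre of its underside. 
- last1: Yellow carton 60 (x) by 70 (y) by 35 high, the last one in its bin. Origin at the centre of its underside. 
- tape: Roll of brown packing tape lying flat, 104 across, 48 high, loose bystander on the bench. Origin at the centre of its underside. 
- knife: Orange carton knife lying along its x, 157 long, 24 wide, 20 high, loose bystander on the bench. Origin at the centre of its underside. 
- mug: Blue mug, 76 across, 88 high, handle at its +y, loose bystander on the bench. Origin at the centre of its underside. 

How it is judged (in metres and radians):
On the way, in this order (a step that is already met when the one before it is completed fails the run):
1. the green call button is pressed right down (at least 4.5 of its 6 mm) (value of joint call above 0.0045 m), for 0.05 s.
2. the button is up again and the fingers point at the empty bin from just above its open top, for two seconds (x of the grasp point in the frame of bin_empty between -0.06 and 0.06 m and y of the grasp point in the frame of bin_empty between -0.04 and 0.04 m and z of the grasp point in the frame of bin_empty between 0.088 and 0.185 m and value of joint call below 0.001 m), for 1.9 s.
At the end, for the whole second after the job is handed in: Button up; grasp point within 60 mm along and 40 mm across of the empty bin's middle and 13 to 110 mm above its rim (fingertips about 0 to 90 mm above), still there at the end; bins within 8 mm, goods and bench things within 10 mm of their start (all of step 2 and not (distance of any of bin_empty, bin_white, bin_brown, bin_last from where it was at the start of the episode above 0.008 m) and not (distance of any of white1, white2, brown1, brown2, last1 from where it was at the start of the episode above 0.01 m) and not (distance of any of tape, knife, mug from where it was at the start of the episode above 0.01 m)); the robot touches nothing.
It fails at once if the robot touches a picking bin (contact force between any of the fingers, the arm and bin_empty above 0.5 N or contact force between any of the fingers, the arm and bin_white above 0.5 N or contact force between any of the fingers, the arm and bin_brown above 0.5 N or contact force between any of the fingers, the arm and bin_last above 0.5 N).
It fails at once if the robot touches the goods in the bins (contact force between any of the fingers, the arm and white1 above 0.5 N or contact force between any of the fingers, the arm and white2 above 0.5 N or contact force between any of the fingers, the arm and brown1 above 0.5 N or contact force between any of the fingers, the arm and brown2 above 0.5 N or contact force between any of the fingers, the arm and last1 above 0.5 N).
It fails at once if the robot touches the tape, knife or mug (contact force between any of the fingers, the arm and tape above 0.5 N or contact force between any of the fingers, the arm and knife above 0.5 N or contact force between any of the fingers, the arm and mug above 0.5 N).
It fails at once if a bin is shifted or lifted (8 mm) (distance of any of bin_empty, bin_white, bin_brown, bin_last from where it was at the start of the episode above 0.008 m).
It fails at once if goods or things on the bench are shifted or lifted (10 mm) (distance of any of white1, white2, brown1, brown2, last1, tape, knife, mug from where it was at the start of the episode above 0.01 m).
It also fails if it takes over 38 s, if anything falls off the work surface, if the arm or the gripper's body presses on something with over 40 N, if the wrist force passes 120 N, or if a joint passes its speed limit or range.

### The arm

A 6-joint arm with a two-finger parallel gripper is mounted at the origin on the work surface. World frame = base frame: x ahead of the robot, y to its left, z up, the work surface at z = 0. Lengths are in mm, angles in rad, forces in N, time in s.
With the tool pointing down it reaches from about 300 to 775 mm from the base axis. Payload 14.6 kg.
Tool frame: the origin (TCP) lies between the finger pads; the fingertips stand 25 mm ahead of it and the grasp point (between the pads) lies 6 mm ahead of it; z points along the fingers, y is the line along which they close (so a half turn about z gives the same grasp; the last joint's range is limited). The gripper opens to 85 mm and grips with 20 to 120 N. Pads are 22 mm wide; open, the fingers measure 114 mm over their backs; the gripper's body (76 mm by 85 mm) begins 54 mm behind the grasp point. The pads swing forward as they close: fully open they stand 13 mm farther back than shut.
Start: joints at [-1.402, 0.3, 1.521, -0, 1.321, -0.067], TCP at [128.485, -534.772, 256.281] pointing down, gripper open.
Joint ranges: [-3.03, 3.03], [-0.79, 2.21], [0.23, 2.52], [-1.04, 4.18], [0, 3.07], [-2.55, 2.55]. Speed limits (rad/s): [2.22, 2.22, 2.57, 3.14, 3.14, 3.14].

### API

Orientations are given as a unit quaternion [w, x, y, z].
In Python, from workcell import manip gives the robot as it stands.
- The arm moves only by the tool servo_tool, never from a script. Its argument "deltas" is a list of rows, each a list of 2 entries, a list of its own where there are three numbers: the shift along the tool's x, y, z in mm, then the turn, a rotation vector about the tool's x, y, z in rad. In form: [[[dx, dy, dz], [wx, wy, wz]], ...]. A call has 1 to 8 rows; each row is the pose to reach, as a shift and turn from the pose commanded when the call began, along the tool's axes at that moment; what a row does not reach only later rows make up. A row lasts 1/10 s, in which the tool goes at most 50 mm and 8.59 degrees, less where a joint would pass 70% of its speed; a pose out of reach is approached as far as the arm can. A call with a gripper value outside its range is refused whole. "fingers" is the gripper command: -1 is shut, 1 is fully open, values between are in proportion, set as the call begins (left out, the last holds). The fingers move at their own pace and stop on an object; the grip force is fixed at half the most. Time passes only in rows, so rows that repeat a pose let the fingers close. It gives the time, the measured TCP pose, the force, the opening and the grip force at its end, in the units of the state.
- manip.sense(): the state, without advancing time (a new reading comes with each control period).
- manip.grab_frame(name): name is "side" or "top" or "wrist"; returns a dict with "frame" (400x640x3 uint8, red, green, blue), "mtx" (3x3 intrinsics, pixels), "dist_coeffs" ([k1, k2, p1, p2, k3] as OpenCV has them; the pictures are not rectified), "camera_from_world" (4x4, takes a point from world to camera coordinates). Camera axes: x right, y up, looking along -z (the intrinsics and any distortion apply to the point x, -y, -z); pixel columns grow to the right and rows downward; lengths in mm; the calibration is good to about 2 mm. A picture is of the moment at which its call begins. There is no depth.
- manip.hand_in(): hands the job in; it is judged then, once.
Trained networks look in a picture, given as the dict that the camera call returned (one of the last four; its "shot" number tells which), for a name from the list of things; names that differ only in an ending like _2 or _b are one class to them, and where a whole thing is asked for, a point or a joint stands for the part that bears it (a point fixed in the world has none). Each returns a list of dicts, best first, with "conf" (0 to 1); they miss things now and then, are a little off and sometimes report something else, mostly with a low value. They report only what shows in the picture. A call takes as long as a camera call.
- manip.outline_of(query, picture): "region" (400x640 bool, what is visible of it).
- manip.tip_of(query, picture): "position" ([x, y, z] in mm, in world coordinates, good to about 4 mm: a listed point, or the origin of a listed thing).
The state is a dict: "time_s": time; "joints": joint angles; "dq": joint speeds; "joint_efforts": joint torques, N m; "position": TCP position; "tcp_rot": TCP orientation; "contact_force": force on the tool from outside, world axes, zero at the start; "torque": the same for the moment, N m; "width": finger opening in mm; "finger_force": force on a finger pad.
Only numpy, scipy, OpenCV 4.12 (cv2) and the standard library are available. Lean on these libraries where they do the work, as an engineer would, in place of code of your own. Each camera call takes 0.05 s, during which the arm holds its last target. There are 200 camera calls.

## Working session

There is one attempt and no reset: what is moved stays moved. The work goes in short steps, Python scripts to look and compute and a tool call to move; the robot and the scene stay as the last step left them, time stands still between calls to the robot, and variables do not carry over. Pictures are saved under pics/ and viewed, at most 10 in all, crops included, and the job is handed in when it is done.

Besides the shell and the picture viewer there is one more tool, called after "Request:" by a JSON object that holds its "fn" and its "kwargs", one argument or row to a line. servo_tool: Moves the arm, as the interface text tells. Its arguments: {"type":"object","properties":{"deltas":{"type":"array"},"fingers":{"type":"number"}},"required":["deltas"]}

```bash
mkdir -p pics; python3 - <<'E'
from workcell import manip
import cv2
s=manip.sense();print(s['time_s'],s['position'],s['tcp_rot'],s['width'])
for c in ('top','side'):
    p=manip.grab_frame(c);cv2.imwrite(f'pics/{c}1.png',p['frame'][...,::-1])
    for q in ('empty_mouth','bin_empty','bin_white','bin_brown','bin_last','call_top','callbox','riser','tape','knife','mug'):
        for r in manip.tip_of(q,p)[:2]: print(c,q,[round(float(v)) for v in r['position']],round(r['conf'],2))
E
```

```text
0.0 [ 128.4268149  -534.57212586  255.71823363] [-5.80460782e-04  9.93059637e-01  1.17610459e-01 -3.23425707e-05] 85.10723496886172
top empty_mouth [673, -93, 167] 0.95
top bin_empty [676, -91, 89] 0.67
top bin_brown [635, 269, 90] 0.82
top bin_last [648, 20, 93] 0.87
top bin_last [660, 245, 92] 0.44
top call_top [662, 244, 94] 0.64
top call_top [519, -331, 70] 0.61
top callbox [522, -330, 1] 0.84
top riser [652, 88, -2] 0.63
top tape [372, -133, 1] 0.6
top knife [367, 234, 0] 0.96
top mug [381, 67, 2] 0.83
top mug [674, -97, 164] 0.18
side empty_mouth [668, -93, 164] 0.64
side bin_empty [672, -92, 91] 0.71
side bin_white [637, 145, 93] 0.97
side bin_brown [635, 265, 91] 0.95
side bin_last [648, 22, 93] 0.56
side call_top [522, -328, 76] 0.59
side call_top [641, 288, 94] 0.52
side callbox [519, -332, -3] 0.86
side riser [652, 82, 1] 0.94
side tape [369, -132, 2] 0.72
side knife [367, 236, -2] 0.98
side knife [666, -93, 163] 0.32
side mug [374, 71, 0] 0.97
side mug [659, 239, 97] 0.55
```

View pics/top1.png

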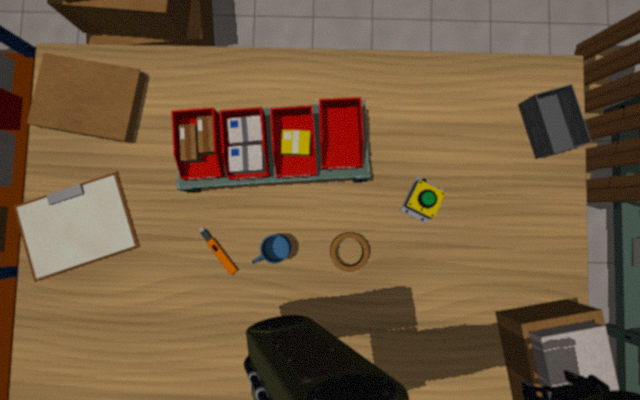

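View pics/side1.png

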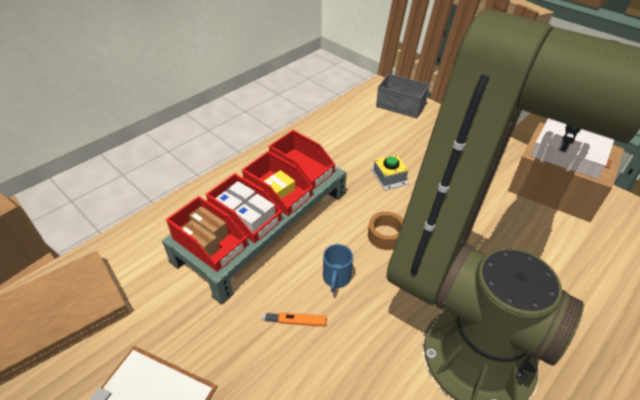

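The top view shows the bare red bin at about (342,133), the rightmost of the four, and the green button at (428,199). The side view agrees, and both match the network positions: button at about (520,-330,72), mouth at about (671,-93,166).

Request:
{"fn": "servo_tool", "kwargs": {
  "deltas": [
    [[20,-5,0],[0,0,0]],
    [[60,-15,0],[0,0,0]],
    [[100,-25,0],[0,0,0]],
    [[145,-36,0],[0,0,0]],
    [[190,-48,0],[0,0,0]],
    [[235,-59,0],[0,0,0]],
    [[280,-70,0],[0,0,0]],
    [[320,-80,0],[0,0,0]]
  ],
  "fingers": -1
}}

```text
time_s: 2.0
position: [422.8, -380.9, 256.4]
tcp_rot: [0.0, 0.993, 0.118, 0.0]
contact_force: [-0.2, -1.1, 0.0]
width: -0.0
finger_force: 0.0
```

Request:
{"fn": "servo_tool", "kwargs": {
  "deltas": [
    [[35,-9,20],[0,0,0]],
    [[70,-18,45],[0,0,0]],
    [[95,-24,70],[0,0,0]],
    [[109,-28,90],[0,0,0]],
    [[109,-28,100],[0,0,0]],
    [[109,-28,100],[0,0,0]],
    [[109,-28,100],[0,0,0]]
  ]
}}

```text
time_s: 2.7
position: [520.0, -330.3, 157.3]
tcp_rot: [0.0, 0.993, 0.117, 0.0]
contact_force: [-0.9, 0.2, 0.6]
width: 0.4
finger_force: 0.0
```

```bash
python3 - <<'E'
from workcell import manip
import cv2
s=manip.sense();print(s['time_s'],s['position'],s['tcp_rot'],s['width'],s['contact_force'])
for c in ('wrist','top','side'):
    p=manip.grab_frame(c);cv2.imwrite(f'pics/{c}2.png',p['frame'][...,::-1])
    for q in ('call_top','callbox','empty_mouth'):
        for r in manip.tip_of(q,p)[:1]: print(c,q,r['position'].round() if hasattr(r['position'],'round') else r['position'],round(r['conf'],2))
E
```

```text
2.7 [ 519.98756776 -330.28184594  157.2538574 ] [3.56205411e-04 9.93104574e-01 1.17230853e-01 3.24207146e-04] 0.39837969385860456 [-0.90639919  0.20825431  0.61796325]
wrist call_top [522.8, -334.0, 70.1] 0.97
wrist callbox [520.2, -334.6, -0.5] 0.79
top callbox [522.8, -331.5, 0.3] 0.78
side callbox [520.1, -334.1, -4.6] 0.44
side empty_mouth [667.9, -91.1, 163.0] 0.97
```

View pics/wrist2.png

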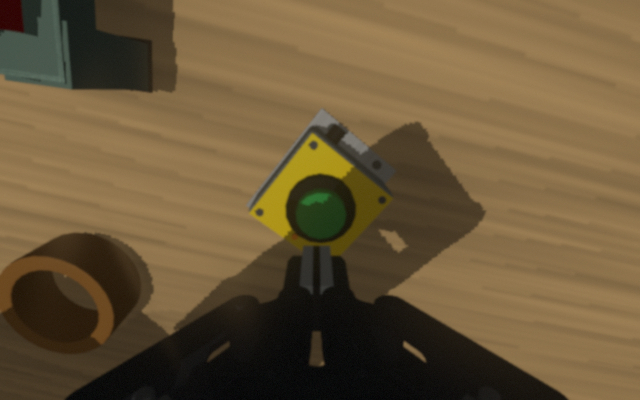

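The wrist view shows the green button at (320,212), just ahead of the shut fingertips at (316,250), so the alignment is within about 2 mm. I'll descend now.

Request:
{"fn": "servo_tool", "kwargs": {
  "deltas": [
    [[1,2,20],[0,0,0]],
    [[1,2,40],[0,0,0]],
    [[1,2,52],[0,0,0]],
    [[1,2,57],[0,0,0]],
    [[1,2,57],[0,0,0]],
    [[1,2,57],[0,0,0]]
  ]
}}

```text
time_s: 3.9
position: [522.1, -331.4, 100.1]
tcp_rot: [0.0, 0.993, 0.118, 0.0]
contact_force: [-0.0, 0.4, 0.1]
width: -0.0
finger_force: 0.0
```

Request:
{"fn": "servo_tool", "kwargs": {
  "deltas": [
    [[0,0,2],[0,0,0]],
    [[0,0,4],[0,0,0]],
    [[0,0,6],[0,0,0]],
    [[0,0,8],[0,0,0]],
    [[0,0,8],[0,0,0]],
    [[0,0,8],[0,0,0]]
  ]
}}

```text
time_s: 4.5
position: [522.1, -331.4, 91.6]
tcp_rot: [0.0, 0.993, 0.118, 0.0]
contact_force: [2.3, -1.1, 4.9]
width: -0.1
finger_force: 2.2
```

Request:
{"fn": "servo_tool", "kwargs": {
  "deltas": [
    [[0,0,1],[0,0,0]],
    [[0,0,2],[0,0,0]],
    [[0,0,2],[0,0,0]],
    [[0,0,2],[0,0,0]]
  ]
}}

```text
time_s: 4.9
position: [522.2, -331.5, 90.9]
tcp_rot: [0.001, 0.993, 0.118, 0.001]
contact_force: [-3.5, 2.1, 17.1]
width: -0.0
finger_force: 8.7
```

The button is bottomed: 17 N with hardly any further travel. I'll lift and move over the empty bin.

Request:
{"fn": "servo_tool", "kwargs": {
  "deltas": [
    [[0,0,-15],[0,0,0]],
    [[0,0,-50],[0,0,0]],
    [[0,0,-90],[0,0,0]],
    [[0,0,-130],[0,0,0]],
    [[0,0,-150],[0,0,0]],
    [[0,0,-150],[0,0,0]]
  ]
}}

```text
time_s: 5.5
position: [522.2, -331.5, 242.6]
tcp_rot: [0.001, 0.993, 0.118, 0.002]
contact_force: [0.5, 0.1, -0.1]
width: 0.3
finger_force: 0.0
```

Request:
{"fn": "servo_tool", "kwargs": {
  "deltas": [
    [[15,-15,0],[0,0,0]],
    [[45,-45,0],[0,0,0]],
    [[75,-75,0],[0,0,0]],
    [[105,-105,0],[0,0,0]],
    [[135,-135,0],[0,0,0]],
    [[165,-165,0],[0,0,0]],
    [[190,-190,0],[0,0,0]],
    [[198,-198,0],[0,0,0]]
  ]
}}

```text
time_s: 6.3
position: [668.7, -89.2, 237.4]
tcp_rot: [-0.001, 0.993, 0.119, -0.001]
contact_force: [-0.2, -0.8, 0.2]
width: -0.0
finger_force: 0.0
```

```bash
python3 - <<'E'
from workcell import manip
import cv2
s=manip.sense();print(s['time_s'],s['position'],s['contact_force'])
for c in ('wrist','side','top'):
    p=manip.grab_frame(c);cv2.imwrite(f'pics/{c}3.png',p['frame'][...,::-1])
    for q in ('empty_mouth','bin_empty','call_top'):
        for r in manip.tip_of(q,p)[:1]: print(c,q,r['position'],round(r['conf'],2))
E
```

```text
6.3 [668.70264178 -89.23884535 237.37219516] [-0.20263862 -0.79771574  0.17951018]
wrist empty_mouth [670.6, -92.2, 165.4] 0.62
wrist bin_empty [674.8, -92.3, 86.0] 0.62
side empty_mouth [668.6, -89.1, 164.7] 0.74
side bin_empty [672.5, -92.0, 89.4] 0.64
side call_top [649.7, 23.2, 93.9] 0.18
top bin_empty [379.6, 66.9, 0.1] 0.28
top call_top [376.9, 67.3, 0.4] 0.74
```

View pics/wrist3.png

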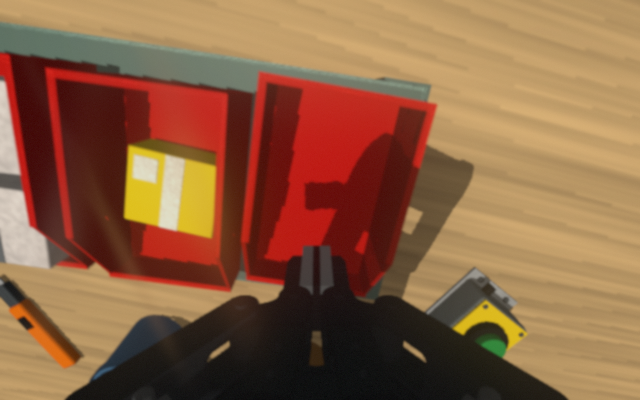

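View pics/side3.png

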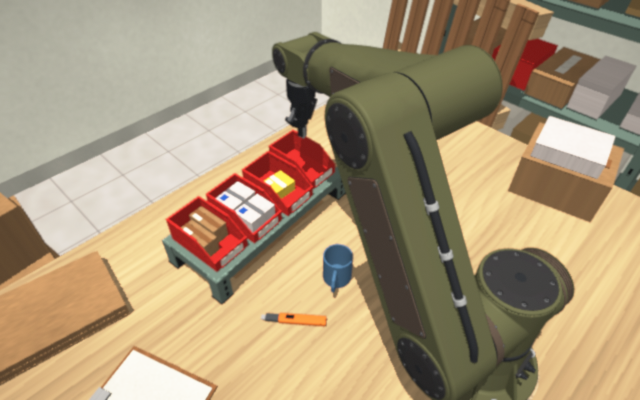

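The wrist view shows the fingertips at (316,250) over the empty bin, whose outline runs from about (265,75) to (435,105) at the back. The yellow-carton bin is to its left and the button is up. The side view shows the tips above the fourth bin. I'll lower slightly and hold.

Request:
{"fn": "servo_tool", "kwargs": {
  "deltas": [
    [[1,2,5],[0,0,0]],
    [[1,2,8],[0,0,0]],
    [[1,2,8],[0,0,0]],
    [[1,2,8],[0,0,0]],
    [[1,2,8],[0,0,0]],
    [[1,2,8],[0,0,0]],
    [[1,2,8],[0,0,0]],
    [[1,2,8],[0,0,0]]
  ]
}}

```text
time_s: 7.7
position: [669.5, -94.1, 231.3]
tcp_rot: [-0.0, 0.993, 0.118, 0.0]
contact_force: [0.5, -0.3, -0.7]
width: 0.2
finger_force: 0.0
```

Request:
{"fn": "servo_tool", "kwargs": {
  "deltas": [
    [[0,0,0],[0,0,0]],
    [[0,0,0],[0,0,0]],
    [[0,0,0],[0,0,0]],
    [[0,0,0],[0,0,0]],
    [[0,0,0],[0,0,0]],
    [[0,0,0],[0,0,0]],
    [[0,0,0],[0,0,0]],
    [[0,0,0],[0,0,0]]
  ]
}}

```text
time_s: 8.5
position: [669.5, -94.2, 231.2]
tcp_rot: [-0.0, 0.993, 0.118, -0.0]
contact_force: [-0.3, -0.5, 0.4]
width: -0.0
finger_force: 0.0
```

Request:
{"fn": "servo_tool", "kwargs": {
  "deltas": [
    [[0,0,0],[0,0,0]],
    [[0,0,0],[0,0,0]],
    [[0,0,0],[0,0,0]],
    [[0,0,0],[0,0,0]],
    [[0,0,0],[0,0,0]],
    [[0,0,0],[0,0,0]],
    [[0,0,0],[0,0,0]],
    [[0,0,0],[0,0,0]]
  ]
}}

```text
time_s: 9.3
position: [669.5, -94.2, 231.3]
tcp_rot: [-0.0, 0.993, 0.118, 0.0]
contact_force: [0.2, 0.4, -0.5]
width: -0.0
finger_force: 0.0
```

Request:
{"fn": "servo_tool", "kwargs": {
  "deltas": [
    [[0,0,0],[0,0,0]],
    [[0,0,0],[0,0,0]],
    [[0,0,0],[0,0,0]],
    [[0,0,0],[0,0,0]],
    [[0,0,0],[0,0,0]],
    [[0,0,0],[0,0,0]],
    [[0,0,0],[0,0,0]],
    [[0,0,0],[0,0,0]]
  ]
}}

```text
time_s: 10.1
position: [669.5, -94.2, 231.3]
tcp_rot: [-0.0, 0.993, 0.118, -0.0]
contact_force: [-0.3, 0.9, -0.1]
width: 0.1
finger_force: 0.0
```

```bash
python3 - <<'E'
from workcell import manip
s=manip.sense();print(s['time_s'],s['position'],s['contact_force'])
print(manip.hand_in())
E
```

```text
10.1 [669.5262039  -94.17613552 231.26604314] [-0.34853676  0.89833537 -0.09928013]
the job is handed in; nothing more can be done
None
```

The green button was pressed right down and came up again, and the arm pointed at the empty bin (the rightmost in the top camera view) for over two seconds and was still there at hand-in, with about 10 s on the clock; no verdict came back.

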